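# Gauge an insulator rod on the test bench

## Task

Take the red insulator rod out of its stand by its top end, lay it in the sloping V-block with its foot at the stop, and let go. Take it again across its middle, lay it level in the two saddles of the length gauge between the sprung anvil and the sliding jaw, let go, and then gently slide the jaw along until it bears on the rod and the rod has pushed the sprung anvil in by about 5 mm; leave it clamped like that. Do not drop the rod, and leave the other rods, the screwdriver and the tin where they are.

Things in the scene. Friction and masses are not known exactly. Their poses are not given: they have to be found in the camera images.
- red_rod: red plastic insulator rod with brass ends, 26 mm diameter, 170 mm long, about 0.13 kg (varies). Origin at the centre of the end that starts as its foot; z runs along its axis to the other end. At the start it stands upright in one of the three holes of the stand, its foot 10 mm above the table, so its top is at 180 mm. Either end may go to the anvil.
- red_rod_mid (a point): centre of the red rod, on its axis, 85 mm from each end
- red_rod_top (a point): centre of the red rod's end that is on top at the start, 170 mm from its foot; 'by its top end' means the TCP within 55 mm of it
- stand: grey plastic stand, 70 x 220 x 50 mm high, fixed; origin at the centre of its underside, y along its length. Three holes 29 mm wide, 40 mm deep (floor 10 mm above the table) at y = -70, 0 and +70 mm; which rod is in which hole changes.
- vrest: trough of the fixed blue sloping V-block. Origin on the foot stop's face, on the axis of a 26 mm rod lying in the V, 55 mm above the table; x runs up the slope at 45 degrees along that axis, y is level, z points out of the V. The stop is 40 mm wide and reaches up to z = 8 mm. A rod let go short of the stop may stay there; up to 25 mm short will do.
- v_mid (a point): point on the V-block's rod axis, 85 mm up the slope from the stop, where the red rod's centre lies when its foot touches the stop. The rod's upper 42 mm then stand free beyond the upper saddle. Axes as vrest.
- v_gap (a point): middle of the 75 mm finger gap between the V-block's two steel 90-degree V saddles, on the rod axis, 70.5 mm up the slope from the stop. The saddles lie at vrest x = 8 to 33 mm and 108 to 128 mm; their upper edges, at y = +-18 mm, are 1 mm below the rod axis. Below the gap is a 44 mm wide beam, its face 36 mm below the axis.
- gauge: length gauge: dark steel bed 360 x 80 x 24 mm, fixed; origin under the bed's centre line, bed from x = -180 to +180 mm. x runs along the measuring line towards the anvil, z up. A 26 mm rod lying in its two steel V saddles has its axis at y = 0, z = 65 mm. A small blue readout, 84 mm high, stands behind the anvil.
- gauge_gap (a point): middle of the 80 mm finger gap between the gauge's two V saddles, on the rod axis, 65 mm above the table, 41 mm above the bed (gauge x = 18 mm). The saddles lie at gauge x = -42 to -22 mm and 58 to 80 mm, their upper edges 64 mm above the table at y = +-18 mm. Axes as the gauge.
- anvil (a joint): how far the sprung steel anvil of the gauge (46 mm wide, top 90 mm above the table) is pushed in, in m, 0 at rest, 12 mm at its stop; stiffness 0.8 N per mm, so 5 mm means 4 N. Anything from 2.5 to 9.5 mm is good; the jaw must never press the rod with over 25 N.
- anvil_face (a point): centre of the anvil's face where the rod's axis meets it, 65 mm above the table; axes as the gauge. At rest it is at gauge x = 110 mm, and a rod just touching it has its centre at gauge x = 25 mm.
- jaw (a joint): sliding jaw of the gauge, in m: the space between jaw face and resting anvil face is 150 mm plus this value; it starts at 70 to 85 mm (220 to 235 mm of space). It touches the red rod, with the rod at the resting anvil, at 20 mm, and at 15 mm the anvil is pushed in 5 mm. It slides with about 6 N of friction plus 8 N per m/s, and this friction holds it against the anvil's spring when let go.
- jaw_pad: steel face plate of the sliding jaw; origin at the centre of the face, on the rod's axis, 65 mm above the table; axes as the gauge (x towards the anvil). The aluminium jaw block behind it is 48 mm wide, 40 mm long with the plate, top at 90 mm.
- jaw_fin (a point): black upright fin on top of the jaw, to push or to pinch: 32 mm long along the gauge's x, 14 mm thick across it, from 90 to 130 mm above the table; this point is 112 mm above the table and 20 mm behind the jaw's face. Axes as the gauge.
- black_rod: bystander: black rod with brass ends, 26 mm diameter, 100 mm long, upright in the stand; origin at its foot
- yellow_rod: bystander: yellow rod with brass ends, 26 mm diameter, 115 mm long, upright in the stand; origin at its foot
- screwdriver: bystander: black-handled screwdriver lying on the table, about 200 mm long
- tin: bystander: aluminium can, 60 mm diameter, 70 mm high; origin under its centre
There are look-alikes about, which are no part of the job. Leave any brown or yellow look-alike of the part that bears vrest alone.

How it is judged:
By the outcome, as a careful person would: the job done as asked, in the order asked, and still so for the second after the job is handed in, with the robot touching nothing.
It also fails if it takes over 66 s, if anything falls off the work surface, if the arm or the gripper's body presses on something with over 40 N, if the wrist force passes 120 N, or if a joint passes its speed limit or range.

## Robot

A 6-joint arm with a two-finger parallel gripper is mounted at the origin on the work surface. World frame = base frame: x ahead of the robot, y to its left, z up, the work surface at z = 0. Lengths are in m, angles in rad, forces in N, time in s.
With the tool pointing down it reaches from about 0.3 to 0.875 m from the base axis. Payload 6.4 kg.
Tool frame: the origin (TCP) lies between the finger pads, 19 mm behind the fingertips; this is the grasp point; z points along the fingers, y is the line along which they close (so a half turn about z gives the same grasp; the last joint's range is limited). The gripper opens to 85 mm and grips with 20 to 120 N. Pads are 22 mm wide; open, the fingers measure 114 mm over their backs; the gripper's body (76 mm by 85 mm) begins 54 mm behind the grasp point. The pads swing forward as they close: fully open they stand 13 mm farther back than shut.
Start: joints at [-1.355, 0.181, 1.607, -0, 1.354, -0.206], TCP at [0.235, -0.525, 0.25] pointing down, gripper open.
Joint ranges: [-2.99, 2.99], [-0.89, 2.07], [0.3, 2.58], [-1.14, 4.28], [0, 2.63], [-3.12, 3.12]. Speed limits (rad/s): [2.57, 2.57, 3.01, 3.14, 3.14, 3.14].

## Interface

Orientations are given as a unit quaternion [w, x, y, z].
In Python, from bench import get_obs, optics, workorder gives the robot as it stands.
- The arm moves only by the shell command python3 -m jog 'ROWS'. ROWS is a JSON list of rows, 1 to 10 of them, each of 7 numbers: dx, dy, dz in m, then a rotation vector rx, ry, rz in rad, then the opening from 0.0 (shut) to 1.0 (fully open); each row is the pose to reach, as a shift and turn from the pose commanded when the command began, along the tool's axes at that moment; what a row does not reach only later rows make up. A row lasts 1/8 s, in which the tool goes at most 0.0625 m and 0.188 rad, less where a joint would pass 70% of its speed; a pose out of reach is approached as far as the arm can. The fingers move at their own pace and stop on an object; the grip force is fixed at half the most. Time passes only in rows, so rows that do not move let the fingers close. It prints the time, the measured TCP pose, the force, the opening and the grip force at its end.
- get_obs(): the state, without advancing time (a new reading comes with each control period).
- optics.camera(name): name is "scene" or "top" or "wrist"; returns (picture, depth): 420x560x3 uint8, blue, green, red; 420x560 float32, m along the optical axis (not along the pixel's ray), 0 where there is no reading.
- optics.camera_params(name): a dict with "fovy" (degrees; the focal length in pixels is half the picture's height over the tangent of half this angle, whatever the lens; pixels are square), "cx", "cy" (the principal point, pixels), "view" (4x4, takes a point from world to camera coordinates). Camera axes: x right, y up, looking along -z (the intrinsics and any distortion apply to the point x, -y, -z); pixel columns grow to the right and rows downward; lengths in m; the calibration is good to about 2 mm. The wrist camera is an equidistant fisheye: a pixel r from the principal point sees the ray r / f radians off the axis. A picture is of the moment at which its call begins: read the wrist's pose just before it. camera_params takes no time and is no camera call; for the wrist camera it gives the pose at the moment of the call.
- workorder.hand_in(): hands the job in; it is judged then, once.
The state is a dict: "time_s": time; "q": joint angles; "dq": joint speeds; "joint_efforts": joint torques, N m; "eef_pos": TCP position; "eef_rot": TCP orientation; "wrist_force": force on the tool from outside, world axes, zero at the start; "torque": the same for the moment, N m; "opening": opening from 0.0 (shut) to 1.0 (fully open); "grasp_force": force on a finger pad.
Only numpy, scipy, OpenCV 4.12 (cv2) and the standard library are available. Lean on these libraries where they do the work, as an engineer would, in place of code of your own. Each camera call takes 0.05 s, during which the arm holds its last target. There are 200 camera calls.

## Working session

There is one attempt and no reset: what is moved stays moved. The work goes in short steps, Python scripts to look and compute and a shell command to move; the robot and the scene stay as the last step left them, time stands still between calls to the robot, and variables do not carry over. Pictures are saved under pics/ and viewed, at most 11 in all, crops included, and the job is handed in when it is done.

```bash
ls; mkdir -p pics
cat > h.py <<'E'
import numpy as np, cv2
from bench import get_obs, optics
from scipy.spatial.transform import Rotation as R
def cam(n):
    p=optics.camera_params(n); im,d=optics.camera(n); return im,d,p
def f_of(p): return 210/np.tan(np.radians(p['fovy'])/2)
def cloud(d,p):
    f=f_of(p); v,u=np.mgrid[0:420,0:560]
    P=np.stack([(u-p['cx'])/f*d,-(v-p['cy'])/f*d,-d,np.ones_like(d)],-1)
    return (P@np.linalg.inv(np.array(p['view'])).T)[...,:3]
def ray(p,u,v):
    f=f_of(p); T=np.linalg.inv(np.array(p['view']))
    d=T[:3,:3]@np.array([(u-p['cx'])/f,-(v-p['cy'])/f,-1]); return T[:3,3],d
def onz(p,u,v,z):
    o,d=ray(p,u,v); return o+d*(z-o[2])/d[2]
E
python3 - <<'E'
from h import *
for n in("scene","top"):
    im,d,p=cam(n); cv2.imwrite(f"pics/{n}0.png",im); np.savez(f"{n}0.npz",im=im,d=d,P=cloud(d,p))
    print(n,{k:(np.round(v,3).tolist()) for k,v in p.items() })
print(get_obs())
E
```

```text
pics
scene {'fovy': 55.125, 'cx': 278.354, 'cy': 209.727, 'view': [[-0.722, 0.692, 0.011, 0.306], [-0.493, -0.526, 0.693, 0.219], [0.485, 0.494, 0.721, -1.382], [0.0, 0.0, 0.0, 1.0]]}
top {'fovy': 46.596, 'cx': 274.976, 'cy': 202.359, 'view': [[0.021, -1.0, -0.005, 0.082], [0.978, 0.02, 0.209, -0.536], [-0.209, -0.009, 0.978, -1.219], [0.0, 0.0, 0.0, 1.0]]}
{'time_s': 0.1, 'q': array([-1.35529294e+00,  1.81459212e-01,  1.60789700e+00, -1.07778799e-05,
        1.35381402e+00, -2.06324949e-01]), 'dq': array([-4.81420093e-04,  3.51420954e-04, -1.25397941e-03, -7.08964135e-04,
       -1.13649723e-04,  6.70325792e-05]), 'joint_efforts': array([ 9.07004487e-04, -4.45874012e+01, -3.52236664e+01, -1.87852829e-04,
        4.09216475e-03,  2.16288265e-05]), 'eef_pos': array([ 0.23531987, -0.52413128,  0.24918379]), 'eef_rot': array([-7.88757483e-04,  9.77839391e-01,  2.09354971e-01, -8.88152270e-06]), 'wrist_force': array([ 0.60425652, -0.960894  , -0.11997511]), 'torque': array([ 0.01218624,  0.00661483, -0.00404495]), 'grasp_force': 0.0, 'opening': 0.9978029280905268}
```

View pics/scene0.png

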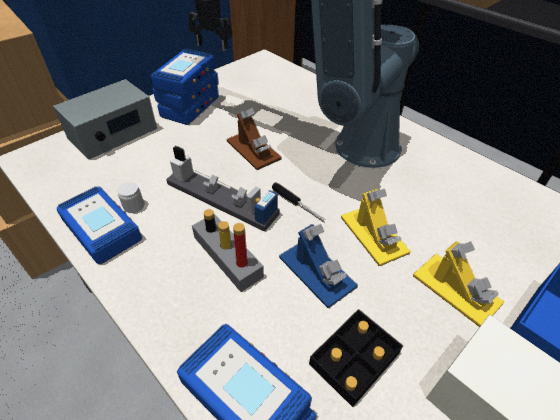

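View pics/top0.png

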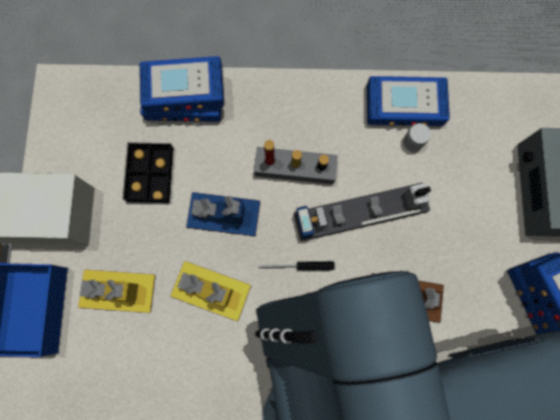

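The blue V-block is at scene (318,262) and top (223,214). The look-alikes are yellow at scene (375,225) and (458,280), and brown at (253,145); only the blue one fits the description. The red rod is the tall one at scene (240,245) and top (269,152). The gauge is at scene (222,195) and top (363,211), with its black fin at scene (179,153). I'll confirm in a crop and measure.

Run:
```python
from h import *
S=np.load("scene0.npz");T=np.load("top0.npz")
c=S['im'][135:305,150:375]; cv2.imwrite("pics/crop0.png",cv2.resize(c,None,fx=3.4,fy=3.4,interpolation=cv2.INTER_CUBIC))
print("table z",[np.median(X['P'][a:b,c:d,2]) for X,a,b,c,d in((S,300,320,200,215),(T,230,250,265,285))])
def rect(m,name,P):
    q=P[m][:,:2].astype(np.float32); 
    if len(q)<10: print(name,len(q));return
    r=cv2.minAreaRect(q*1000); print(name,len(q),np.round(r[0],1),np.round(r[1],1),round(r[2],2))
def box(X,u0,u1,v0,v1):
    m=np.zeros((420,560),bool); m[v0:v1,u0:u1]=1; return m&(X['d']>0)
for n,X,g,vb,st in(("S",S,(160,290,140,232),(275,362,218,305),(188,268,203,292)),("T",T,(288,435,178,245),(182,265,185,240),(248,345,135,188))):
    P=X['P'];z=P[...,2];hsv=cv2.cvtColor(X['im'],cv2.COLOR_BGR2HSV);H,s,v=[hsv[...,i].astype(int) for i in range(3)]
    G=box(X,*g)
    rect(G&(z>.017)&(z<.03),n+" bed",P)
    rect(G&(z>.094)&(z<.14),n+" fin",P)
    rect(G&(z>.084)&(z<.094),n+" z84-94",P)
    V=box(X,*vb); blue=(H>95)&(H<130)&(s>90)
    print(n,"blue base z hist",np.histogram(z[V&blue],[0,.004,.008,.012,.016,.02,.03,.05,.1,.2])[0])
    rect(V&blue&(z<.02)&(z>.002),n+" vbase",P)
    steel=V&(s<70)&(z>.03)
    for a in(.03,.06,.09,.12,.15):
        k=steel&(z>a)&(z<a+.03)
        if k.sum(): print(n,"steel",a,k.sum(),np.round(P[k].mean(0),4))
    D=box(X,*st); rect(D&(z>.042)&(z<.055),n+" stand",P)
    red=D&((H<8)|(H>172))&(s>120)
    print(n,"red",red.sum(),np.round(P[red&(z>.06)].mean(0),4),z[red].min(),z[red].max())
    rect(D&(z>.172)&(z<.19),n+" redtop",P); k=D&(z>.176)&(z<.19); print(k.sum(),np.round(P[k].mean(0),4), np.argwhere(k).mean(0))
    for a,b in((.1,.118),(.118,.135)):
        k=D&(z>a)&(z<b)&~red; print(n,a,np.round(P[k].mean(0),4))
```

```text
table z [np.float64(-0.0011039172537566921), np.float64(0.0004215504189267749)]
S bed 1729 [ 474.8 -147. ] [390.9 338.7] 74.31
S fin 337 [ 609.2 -120.1] [356.2  37.3] 74.46
S z84-94 335 [ 583.1 -118. ] [181.9 335.4] 15.63
S blue base z hist [  21  112 1008  255   33   75  115  557   61]
S vbase 1424 [514.3 233.7] [189.7  98.7] 83.98
S steel 0.03 274 [0.5209 0.285  0.0504]
S steel 0.06 158 [0.5149 0.2701 0.0673]
S steel 0.09 47 [0.5111 0.1911 0.1112]
S steel 0.12 174 [0.5094 0.2054 0.1313]
S stand 1453 [591.6  45.7] [222.6 183.8] 84.41
S red 329 [0.6594 0.1153 0.1139] 0.04502924532826669 0.16525501173946766
S redtop 102 [653.6 110.3] [23.9 24.4] 44.71
85 [0.6534 0.11   0.1786] [226.8        238.55294118]
S 0.1 [0.6461 0.0066 0.108 ]
S 0.118 [0.6479 0.0455 0.1235]
T bed 2649 [ 567.  -126.5] [173.3 360.1] 13.84
T fin 140 [ 529.7 -153.4] [ 45.4 285. ] 12.48
T z84-94 521 [ 523.6 -130.6] [ 73.6 335.6] 15.33
T blue base z hist [  0  63 510 650 125  17  48 224  84]
T vbase 1348 [509.8 233.2] [184.1  96. ] 83.92
T steel 0.03 195 [0.5146 0.2838 0.0523]
T steel 0.06 166 [0.5138 0.2756 0.0672]
T steel 0.09 18 [0.507  0.1958 0.1129]
T steel 0.12 198 [0.5067 0.2012 0.1324]
T stand 1623 [644.3  42.2] [220.3  72.3] 85.12
T red 92 [0.6396 0.11   0.1114] 0.05407062565697962 0.16812975161998467
T redtop 95 [650.1 111.9] [25.  24.5] 0.39
86 [0.6506 0.1108 0.1799] [144.52325581 268.44186047]
T 0.1 [ 0.6369 -0.0071  0.1094]
T 0.118 [0.644  0.0462 0.1249]
```

View pics/crop0.png

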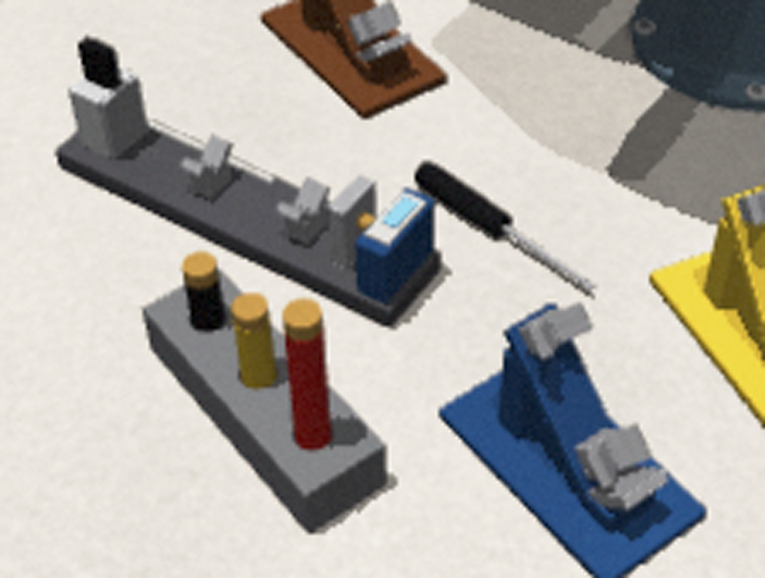

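```bash
cat > m.py <<'E'
from h import *
S=np.load("scene0.npz");T=np.load("top0.npz")
def box(X,u0,u1,v0,v1):
    m=np.zeros((420,560),bool); m[v0:v1,u0:u1]=1; return m&(X['d']>0)
def clean(X,m):  # drop flying pixels at depth edges
    d=X['d']; g=cv2.morphologyEx(d,cv2.MORPH_GRADIENT,np.ones((3,3))); return m&(g<.012)
for n,X,g,vb in(("S",S,(160,290,140,232),(275,362,218,305)),("T",T,(288,435,178,245),(182,265,185,240))):
    P=X['P'];z=P[...,2];hsv=cv2.cvtColor(X['im'],cv2.COLOR_BGR2HSV);H,s=[hsv[...,i].astype(int) for i in(0,1)]
    m=clean(X,box(X,*g)&(z>.015)&(z<.032)&(P[...,0]<.66)); m=cv2.morphologyEx(m.astype(np.uint8),cv2.MORPH_OPEN,np.ones((3,3)))
    k,lab,st,_=cv2.connectedComponentsWithStats(m); i=1+np.argmax(st[1:,4]); b=P[(lab==i)]
    r=cv2.minAreaRect(b[:,:2].astype(np.float32)*1000); print(n,"bed",len(b),r)
    a=np.radians(104.2);c=np.array([.5455,-.1325]); ex=np.array([np.cos(a),np.sin(a)]);ey=np.array([-ex[1],ex[0]])
    q=P[...,:2]-c; gx=q@ex*1000; gy=q@ey*1000; G=box(X,*g)&(abs(gy)<60)&(abs(gx)<200)
    for lo,hi in((.018,.03),(.045,.075),(.082,.095),(.1,.126),(.126,.135)):
        k=G&(z>lo)&(z<hi)
        hx=np.histogram(gx[k],np.arange(-200,201,10))[0]; nz=np.nonzero(hx>3)[0]
        print(n,lo,{int(-200+10*j):(int(hx[j]),int(np.median(gy[k&(gx>=-200+10*j)&(gx<-190+10*j)])),int(np.median(z[k&(gx>=-200+10*j)&(gx<-190+10*j)])*1000)) for j in nz})
    a=np.radians(84-180);c=np.array([.512,.2335]); ex=np.array([np.cos(a),np.sin(a)]);ey=np.array([-ex[1],ex[0]])
    q=P[...,:2]-c; h=q@ex; l=q@ey*1000; A=.7071*(h+z-.055)*1000; Z=.7071*(z-.055-h)*1000
    k=clean(X,box(X,*vb)&(s<80)&(z>.03))
    hx=np.histogram(A[k],np.arange(-80,120,4))[0]
    print(n,"V steel",{int(-80+4*j):(int(hx[j]),[int(t) for t in np.percentile(l[k&(A>=-80+4*j)&(A<-76+4*j)],[3,50,97])],[int(t) for t in np.percentile(Z[k&(A>=-80+4*j)&(A<-76+4*j)],[3,50,97])]) for j in np.nonzero(hx>2)[0]})
E
python3 m.py
```

```text
S bed 314 ((528.6309204101562, -137.8102569580078), (75.4656753540039, 78.78701782226562), 15.716008186340332)
S 0.018 {-190: (5, 3, 18), -180: (16, -10, 21), -170: (19, -8, 22), -160: (19, -8, 23), -150: (16, -11, 22), -140: (25, -6, 23), -130: (57, 15, 22), -120: (57, 20, 22), -110: (60, 17, 23), -100: (63, 19, 23), -90: (61, 17, 22), -80: (56, 11, 22), -70: (39, 5, 23), -60: (32, -3, 22), -50: (31, -1, 22), -40: (34, 0, 22), -30: (73, 14, 23), -20: (62, 14, 22), -10: (67, 18, 22), 0: (65, 19, 22), 10: (65, 16, 22), 20: (64, 15, 22), 30: (51, 7, 22), 40: (36, 0, 22), 50: (30, -5, 22), 60: (34, -2, 22), 70: (48, 7, 22), 80: (44, 1, 23), 90: (34, -3, 22), 100: (23, -8, 22), 110: (26, -9, 22), 120: (32, -4, 23), 130: (18, -13, 22), 140: (13, -16, 23), 150: (10, -16, 23), 160: (11, -15, 21), 170: (83, 19, 22)}
S 0.045 {-170: (6, -1, 61), -160: (18, -2, 61), -150: (18, -2, 59), -140: (17, -2, 62), -130: (105, 19, 59), -50: (14, 27, 57), -40: (40, 26, 54), -30: (42, 20, 54), 50: (20, 30, 55), 60: (36, 28, 57), 70: (51, 25, 55), 100: (4, 0, 53), 110: (26, 0, 60), 120: (68, 14, 63), 130: (
[... 2387 characters left out ...]
), -150: (5, 29, 105), -140: (6, 29, 113), -130: (22, 25, 113)}
T 0.126 {-160: (12, 25, 130), -150: (23, 21, 129), -140: (21, 24, 130), -130: (13, 22, 130)}
T V steel {-52: (17, [-20, -3, 9], [24, 44, 54]), -48: (45, [-18, -4, 11], [31, 47, 56]), -44: (6, [-18, -3, 7], [38, 45, 55]), -32: (7, [-21, 3, 13], [29, 41, 46]), -28: (6, [-17, 5, 13], [30, 40, 45]), -24: (5, [1, 9, 13], [33, 41, 44]), -20: (11, [-18, 1, 12], [13, 30, 45]), -16: (51, [-19, 2, 14], [10, 22, 45]), -12: (22, [-17, -6, 9], [11, 18, 41]), 68: (3, [-19, 11, 15], [39, 41, 45]), 72: (4, [3, 7, 14], [32, 38, 43]), 76: (26, [-19, 1, 14], [9, 26, 45]), 80: (50, [-19, -3, 11], [10, 26, 43]), 84: (9, [-14, -5, 12], [11, 22, 42])}
```

The crop confirms it: blue V-block at crop (570,440), red rod at (305,370), and the gauge with its fin on the left. 45–55 mm heights and the given sizes agree between the two views to about 3 mm. Averaged estimates:

| Item | Estimate |
|---|---|
| Red rod top | (0.651, 0.111, 0.180) |
| vrest | (0.5185, 0.295, 0.055), azimuth −96° |
| Gauge | (0.525, −0.138), azimuth 104.2° |
| Jaw | about 81 mm |

```bash
cat >> h.py <<'E'
V0=np.array([.5185,.2951,.055]);VA=-96; G0=np.array([.5251,-.1377,0]);GA=104.2
def Rt(az_x,th=0): # tool: x azimuth (deg), pointing down, then tilt th about own y
    a=np.radians(az_x);x=np.array([np.cos(a),np.sin(a),0]);z=np.array([0,0,-1.])
    return R.from_matrix(np.stack([x,np.cross(z,x),z],1))*R.from_rotvec([0,np.radians(th),0])
def vpt(x,y=0,z=0):
    a=np.radians(VA);e=np.array([np.cos(a),np.sin(a),0]);k=np.array([0,0,1]);s=.70711
    return V0+s*x*(e+k)+s*z*(k-e)+y*np.array([-e[1],e[0],0])
def gpt(x,y=0,z=0):
    a=np.radians(GA);e=np.array([np.cos(a),np.sin(a),0]);return G0+x*e+y*np.array([-e[1],e[0],0])+[0,0,z]
def cur():
    o=get_obs();return o['eef_pos'],R.from_quat(np.roll(o['eef_rot'],-1)),o
def to(p,r=None):
    p0,r0,o=cur(); r=r or r0
    d=r0.inv().apply(p-p0); w=(r0.inv()*r).as_rotvec()
    print(np.round(np.r_[d,w],4).tolist(),"rows",max(np.linalg.norm(d)/.0625,np.linalg.norm(w)/.188).round(1), "t",round(o['time_s'],2),"F",np.round(o['wrist_force'],1),"grip",round(float(o['grasp_force']),1),"open",round(o['opening'],3),"q",np.round(o['q'],2))
E
python3 -c "
from h import *
to(np.array([.651,.111,.30]),Rt(84))"
```

```text
[0.6393, -0.4093, -0.05, -0.0012, -0.0011, -1.0442] rows 12.2 t 0.1 F [ 0.6 -1.  -0.1] grip 0.0 open 0.998 q [-1.36  0.18  1.61 -0.    1.35 -0.21]
```

```bash
python3 -m jog '[[0,0,-0.05,0,0,0,1],[0.64,-0.41,-0.05,0,0,-1.044,1],[0.64,-0.41,-0.05,0,0,-1.044,1],[0.64,-0.41,-0.05,0,0,-1.044,1],[0.64,-0.41,-0.05,0,0,-1.044,1],[0.64,-0.41,-0.05,0,0,-1.044,1],[0.64,-0.41,-0.05,0,0,-1.044,1],[0.64,-0.41,-0.05,0,0,-1.044,1],[0.64,-0.41,-0.05,0,0,-1.044,1],[0.64,-0.41,-0.05,0,0,-1.044,1]]'; python3 -c "
from h import *
to(np.array([.651,.111,.30]),Rt(84))"
```

```text
time_s: 1.35
eef_pos: [0.544, -0.0519, 0.2998]
eef_rot: [-0.0, 0.743, 0.669, -0.0]
wrist_force: [1.2, -1.2, 1.0]
opening: 1.0
grasp_force: 0.0
[0.1732, 0.0893, -0.0003, -0.0002, 0.0002, -0.0002] rows 3.1 t 1.35 F [ 1.2 -1.2  1. ] grip 0.0 open 1.0 q [-0.31  0.08  1.62 -0.    1.44 -0.21]
```

```bash
python3 -m jog '[[0.173,0.089,0,0,0,0,1],[0.173,0.089,0,0,0,0,1],[0.173,0.089,0,0,0,0,1],[0.173,0.089,0,0,0,0,1],[0.173,0.089,0,0,0,0,1]]'
python3 - <<'E'
from h import *
im,d,p=cam("wrist"); cv2.imwrite("pics/w1.png",im); np.savez("w1.npz",im=im,d=d,view=p['view'],cx=p['cx'],cy=p['cy'],fovy=p['fovy'])
print(p); to(np.array([.651,.111,.30]),Rt(84))
E
```

```text
time_s: 1.98
eef_pos: [0.6496, 0.1092, 0.299]
eef_rot: [-0.0, 0.743, 0.669, -0.001]
wrist_force: [0.1, 0.2, -0.0]
opening: 1.0
grasp_force: 0.0
{'fovy': 65.70646984690485, 'cx': 278.69788119406655, 'cy': 211.39385697512918, 'view': array([[ 0.99464996, -0.10329599, -0.00118302, -0.63489171],
       [ 0.09876448,  0.95424784, -0.28223506, -0.11766763],
       [ 0.03028265,  0.28060825,  0.95934455, -0.47603189],
       [ 0.        ,  0.        ,  0.        ,  1.        ]])}
[0.0029, 0.0012, -0.0006, -0.0013, 0.0006, -0.0004] rows 0.1 t 2.02 F [-0.3 -0.6  0.1] grip 0.0 open 1.0 q [-0.01  0.33  1.32 -0.    1.49  0.09]
```

View pics/w1.png

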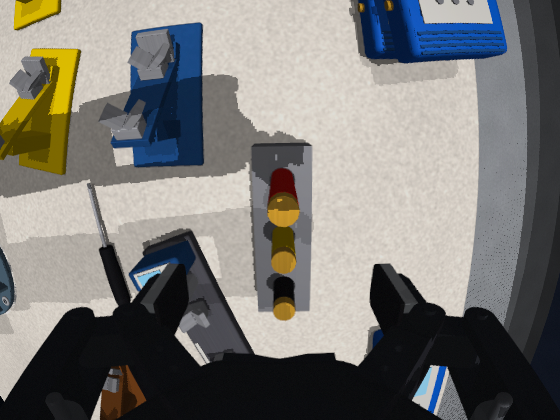

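The wrist view shows the red rod's top at (283,210), yellow (284,260), black (284,308), and the V-block's saddles at (152,57) and (127,121). I'll cross-check position from these.

```bash
cat >> h.py <<'E'
def wcloud(d,p):
    f=210/np.tan(np.radians(float(p['fovy']))/2); v,u=np.mgrid[0:420,0:560]
    dx=u-p['cx'];dy=v-p['cy'];r=np.hypot(dx,dy)+1e-9;t=r/f;k=np.tan(t)/r
    P=np.stack([dx*k*d,-dy*k*d,-d,np.ones_like(d)],-1)
    return (P@np.linalg.inv(np.array(p['view'])).T)[...,:3]
E
cat > w.py <<'E'
from h import *
import sys
def ana(n,V=1,G=1):
    X=np.load(n); P=wcloud(X['d'],X);z=P[...,2];x=P[...,0];y=P[...,1]
    hsv=cv2.cvtColor(X['im'],cv2.COLOR_BGR2HSV);H,s,v=[hsv[...,i].astype(int) for i in range(3)]
    g=cv2.morphologyEx(X['d'],cv2.MORPH_GRADIENT,np.ones((3,3)))
    ok=(X['d']>0)
    if V:
        a=np.radians(VA);ex=np.array([np.cos(a),np.sin(a)]);ey=np.array([-ex[1],ex[0]])
        q=P[...,:2]-V0[:2];h=q@ex;l=q@ey*1000;A=.7071*(h+z-.055)*1000;Z=.7071*(z-.055-h)*1000
        k=ok&(s<80)&(z>.03)&(abs(l)<30)&(A>-30)&(A<140)&(abs(Z)<30)
        hx=np.histogram(A[k],np.arange(-20,144,3))[0]
        print("V",{int(-20+3*j):(int(hx[j]),)+tuple(np.percentile(l[k&(A>=-20+3*j)&(A<-17+3*j)],[4,96]).round(0))+tuple(np.percentile(Z[k&(A>=-20+3*j)&(A<-17+3*j)],[96]).round(0)) for j in np.nonzero(hx>4)[0]})
        b=ok&(H>95)&(H<130)&(s>90)&(z>.002)&(z<.018)&(abs(l)<60)&(g<.02)&(h>-.1)&(h<.2); print("base",cv2.minAreaRect(P[b][:,:2].astype(np.float32)*1000), np.median(z[b]))
    if G:
        a=np.radians(GA);ex=np.array([np.cos(a),np.sin(a)]);ey=np.array([-ex[1],ex[0]])
        q=P[...,:2]-G0[:2];gx=q@ex*1000;gy=q@ey*1000
        for lo,hi in((.02,.028),(.045,.066),(.082,.095),(.1,.134)):
            k=ok&(z>lo)&(z<hi)&(abs(gy)<55)&(abs(gx)<190)&(g<.03)
            hx=np.histogram(gx[k],np.arange(-190,191,5))[0]
            print("G",lo,{int(-190+5*j):(int(hx[j]),)+tuple(np.percentile(gy[k&(gx>=-190+5*j)&(gx<-185+5*j)],[4,96]).round(0)) for j in np.nonzero(hx>5)[0]})
    return P,H,s,ok,g
if __name__=="__main__":
    P,H,s,ok,g=ana(sys.argv[1],G=0); z=P[...,2]
    print("table",np.median(z[150:180,400:430]))
    for a,b in((.17,.19),(.117,.133),(.1,.117)):
        k=ok&(z>a)&(z<b)&(abs(P[...,0]-.65)<.04)&(abs(P[...,1]-.05)<.1)&(g<.02)
        c,r=cv2.minEnclosingCircle(P[k][:,:2].astype(np.float32)); print(a,k.sum(),P[k].mean(0),c,r,np.median(z[k]))
E
python3 w.py w1.npz
```

```text
V {-11: (26, np.float64(-9.0), np.float64(21.0), np.float64(9.0)), -8: (62, np.float64(-15.0), np.float64(21.0), np.float64(10.0)), -5: (166, np.float64(-17.0), np.float64(21.0), np.float64(10.0)), -2: (438, np.float64(-16.0), np.float64(20.0), np.float64(8.0)), 4: (12, np.float64(-17.0), np.float64(22.0), np.float64(-1.0)), 7: (40, np.float64(-14.0), np.float64(22.0), np.float64(-1.0)), 10: (57, np.float64(-15.0), np.float64(22.0), np.float64(-0.0)), 13: (58, np.float64(-16.0), np.float64(22.0), np.float64(-0.0)), 16: (59, np.float64(-16.0), np.float64(23.0), np.float64(-1.0)), 19: (53, np.float64(-16.0), np.float64(22.0), np.float64(-0.0)), 22: (64, np.float64(-15.0), np.float64(23.0), np.float64(-1.0)), 25: (63, np.float64(-17.0), np.float64(22.0), np.float64(0.0)), 28: (155, np.float64(-17.0), np.float64(21.0), np.float64(-1.0)), 31: (320, np.float64(-17.0), np.float64(19.0), np.float64(-3.0)), 106: (66, np.float64(-17.0), np.float64(22.0), np.float64(-0.0)), 109: (99, np.float64(-16.0), np.float64(22.0), np.float64(-0.0)), 112: (98, np.float64(-16.0), np.float64(23.0), np.float6
[... 178 characters left out ...]
loat64(23.0), np.float64(0.0)), 124: (428, np.float64(-17.0), np.float64(20.0), np.float64(-2.0)), 127: (129, np.float64(-17.0), np.float64(18.0), np.float64(-2.0))}
base ((513.6304321289062, 232.00230407714844), (188.2432403564453, 99.33560180664062), 83.94168090820312) 0.011695815369630269
table -0.00013794428856639396
0.17 783 [0.65301596 0.11089866 0.17938965] (0.6528993844985962, 0.10983788967132568) 0.012424062006175518 0.17974465367995204
0.117 495 [0.64813298 0.05218437 0.12436499] (0.6505589485168457, 0.0751354992389679) 0.047052621841430664 0.12463832706234362
0.1 513 [0.64378325 0.00484112 0.10843218] (0.6473393440246582, 0.0402846559882164) 0.08220630139112473 0.10948380051017864
```

```bash
sed -i 's/^V0=np.array(\[.5185/V0=np.array([.5203/; s/G0=np.array(\[.5251/G0=np.array([.5261/' h.py; python3 -m jog '[[0.002,0.002,0.05,0,0,0,1],[0.002,0.002,0.09,0,0,0,1],[0.002,0.002,0.09,0,0,0,1],[0.002,0.002,0.09,0,0,0,1]]'; python3 -c "
from h import *
to(np.array([.6525,.1103,.160]),Rt(84))"
```

```text
time_s: 2.52
eef_pos: [0.6529, 0.1095, 0.2122]
eef_rot: [0.001, 0.744, 0.669, 0.001]
wrist_force: [0.2, 0.4, 0.4]
opening: 1.003
grasp_force: 0.0
[0.0007, -0.0007, 0.0522, 0.0025, -0.0001, -0.0016] rows 0.8 t 2.52 F [0.2 0.4 0.4] grip 0.0 open 1.003 q [-0.01  0.4   1.41 -0.    1.33  0.09]
```

```bash
python3 -m jog '[[0,0,0.05,0,0,0,1],[0,0,0.05,0,0,0,1],[0,0,0.05,0,0,0,1],[0,0,0.05,0,0,0,0],[0,0,0.05,0,0,0,0],[0,0,0.05,0,0,0,0],[0,0,0.05,0,0,0,0],[0,0,0.05,0,0,0,0]]'; python3 -c "
from h import *
to(vpt(.175,0,.04),Rt(84,45))"
```

```text
time_s: 3.52
eef_pos: [0.6526, 0.1107, 0.1607]
eef_rot: [0.0, 0.743, 0.669, 0.0]
wrist_force: [0.0, -0.3, 3.8]
opening: 0.288
grasp_force: 58.8
[0.0741, -0.1508, -0.0465, 0.0012, 0.7853, 0.0002] rows 4.2 t 3.52 F [ 0.  -0.3  3.8] grip 58.8 open 0.288 q [-0.01  0.45  1.45  0.    1.24  0.09]
```

```bash
python3 -m jog '[[0,0,-0.03,0,0,0,0],[0,0,-0.08,0,0,0,0],[0,0,-0.14,0,0,0,0],[0,0,-0.14,0,0,0,0],[0,0,-0.14,0,0,0,0]]'; python3 -c "
from h import *
to(vpt(.157,0,.05),Rt(84,45))"
```

```text
time_s: 4.15
eef_pos: [0.6517, 0.1106, 0.299]
eef_rot: [-0.0, 0.743, 0.669, -0.001]
wrist_force: [-0.3, -0.1, -1.5]
opening: 0.289
grasp_force: 59.7
[0.0941, -0.1498, 0.0979, -0.0011, 0.7856, -0.0008] rows 4.2 t 4.15 F [-0.3 -0.1 -1.5] grip 59.7 open 0.289 q [-0.01  0.34  1.32 -0.    1.49  0.09]
```

```bash
python3 -m jog '[[0.094,-0.15,0,0,0.785,0,0],[0.094,-0.15,0,0,0.785,0,0],[0.094,-0.15,0,0,0.785,0,0],[0.094,-0.15,0,0,0.785,0,0],[0.094,-0.15,0,0,0.785,0,0],[0.094,-0.15,0.06,0,0.785,0,0],[0.094,-0.15,0.098,0,0.785,0,0],[0.094,-0.15,0.098,0,0.785,0,0],[0.094,-0.15,0.098,0,0.785,0,0]]'
python3 - <<'E'
from h import *
to(vpt(.157,0,.0),Rt(84,45))
im,d,p=cam("scene"); cv2.imwrite("pics/s2.png",cv2.resize(im[150:320,240:440],None,fx=3,fy=3))
im,d,p=cam("wrist"); cv2.imwrite("pics/w2.png",im); np.savez("w2.npz",im=im,d=d,view=p['view'],cx=p['cx'],cy=p['cy'],fovy=p['fovy'])
E
python3 -c "
from w import *
ana('w2.npz')"
```

```text
time_s: 5.28
eef_pos: [0.5138, 0.22, 0.2031]
eef_rot: [-0.256, 0.687, 0.618, 0.284]
wrist_force: [-0.1, 0.2, -0.2]
opening: 0.292
grasp_force: 59.8
[-0.0514, -0.0014, 0.0011, 0.0004, 0.001, 0.0006] rows 0.8 t 5.28 F [-0.1  0.2 -0.2] grip 59.8 open 0.292 q [-0.22  0.17  1.92  0.82  1.29 -0.46]
V {-5: (7, np.float64(-21.0), np.float64(-19.0), np.float64(9.0)), -2: (23, np.float64(-21.0), np.float64(-19.0), np.float64(9.0)), 112: (21, np.float64(-6.0), np.float64(21.0), np.float64(-5.0)), 115: (87, np.float64(-15.0), np.float64(20.0), np.float64(-3.0)), 118: (120, np.float64(-16.0), np.float64(20.0), np.float64(-2.0)), 121: (151, np.float64(-15.0), np.float64(20.0), np.float64(-2.0)), 124: (510, np.float64(-18.0), np.float64(19.0), np.float64(-1.0)), 127: (249, np.float64(-19.0), np.float64(19.0), np.float64(-1.0))}
base ((517.2724609375, 298.6944274902344), (182.8011016845703, 97.65884399414062), 79.68775177001953) 0.011655917473964245
G 0.02 {}
G 0.045 {}
G 0.082 {}
G 0.1 {}
```

View pics/s2.png

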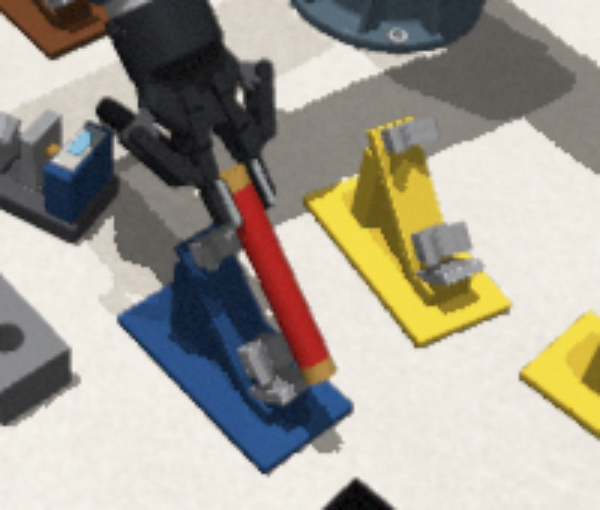

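The rod hangs at 45° above the blue V-block, with its foot end (crop 318,372) over the stop. I'll lower it along −z of the V.

```bash
python3 -m jog '[[-0.03,-0.001,0,0,0,0,0],[-0.044,-0.001,0,0,0,0,0],[-0.044,-0.001,0,0,0,0,0],[-0.047,-0.001,0,0,0,0,0],[-0.049,-0.001,0,0,0,0,0],[-0.049,-0.001,0,0,0,0,0]]'; python3 -c "
from h import *
to(vpt(.150,0,.0),Rt(84,45))"
```

```text
time_s: 6.12
eef_pos: [0.5079, 0.1866, 0.1684]
eef_rot: [-0.257, 0.686, 0.618, 0.285]
wrist_force: [-2.8, 3.5, 5.4]
opening: 0.289
grasp_force: 59.9
[-0.003, 0.001, 0.0074, -0.0013, -0.0021, 0.0007] rows 0.1 t 6.12 F [-2.8  3.5  5.4] grip 59.9 open 0.289 q [-0.3   0.22  1.95  0.81  1.28 -0.56]
```

```bash
python3 -m jog '[[0.001,-0.001,0.002,0,0,0,0],[0.001,-0.001,0.004,0,0,0,0],[0.001,-0.001,0.005,0,0,0,0],[0.001,-0.001,0.005,0,0,0,0]]'; python3 -c "
from h import *
to(vpt(.150,0,.0),Rt(84,45))"
```

```text
time_s: 6.62
eef_pos: [0.5076, 0.1901, 0.1645]
eef_rot: [-0.256, 0.687, 0.618, 0.284]
wrist_force: [-0.5, 2.5, 1.6]
opening: 0.286
grasp_force: 60.0
[-0.0026, 0.0016, 0.0023, -0.0001, -0.0, -0.0002] rows 0.1 t 6.62 F [-0.5  2.5  1.6] grip 60.0 open 0.286 q [-0.29  0.22  1.95  0.82  1.27 -0.56]
```

```bash
python3 -m jog '[[0,0,0,0,0,0,0.5],[0,0,0,0,0,0,1],[0,0,0,0,0,0,1],[0,0,0,0,0,0,1],[0,0,-0.03,0,0,0,1],[0,0,-0.08,0,0,0,1],[0,0,-0.12,0,0,0,1],[0,0,-0.12,0,0,0,1]]'
python3 - <<'E'
from h import *
im,d,p=cam("wrist"); np.savez("w3.npz",im=im,d=d,view=p['view'],cx=p['cx'],cy=p['cy'],fovy=p['fovy']); cv2.imwrite("pics/w3.png",im)
to(vpt(.08,0,.12),Rt(84,-45))
P=wcloud(d,p);hsv=cv2.cvtColor(im,cv2.COLOR_BGR2HSV);H,s=hsv[...,0].astype(int),hsv[...,1]
a=np.radians(VA);ex=np.array([np.cos(a),np.sin(a)]);q=P[...,:2]-V0[:2];h=q@ex;l=q@[-ex[1],ex[0]]*1000;A=.7071*(h+P[...,2]-.055)*1000;Z=.7071*(P[...,2]-.055-h)*1000
near=(d>0)&(abs(l)<40)&(A>-20)&(A<220)&(Z>-25)&(Z<60)
for nm,m in(("red",((H<8)|(H>172))&(s>120)),("brass",(H>12)&(H<28)&(s>100))):
    k=near&m
    if k.sum()<20: print(nm,k.sum());continue
    print(nm,k.sum(),"A",np.percentile(A[k],[2,50,98]).round(1),"l",np.percentile(l[k],[2,50,98]).round(1),"Z",np.percentile(Z[k],[2,50,98]).round(1))
E
```

```text
time_s: 7.62
eef_pos: [0.5005, 0.1034, 0.2514]
eef_rot: [-0.253, 0.687, 0.618, 0.286]
wrist_force: [1.0, 0.4, -0.2]
opening: 0.999
grasp_force: 0.0
[0.1179, 0.0003, 0.1931, 0.0023, -1.5696, -0.0023] rows 8.3 t 7.67 F [-0.1  0.4  0.4] grip 0.0 open 1.0 q [-0.46  0.09  1.9   0.73  1.51 -0.54]
red 690 A [ 23.  109.6 154.8] l [-12.5  -0.9  10.5] Z [ 5.5 12.6 14.1]
brass 987 A [157.6 168.8 170.1] l [-12.6  -1.5   9.7] Z [-10.    2.7  13.5]
```

View pics/w3.png

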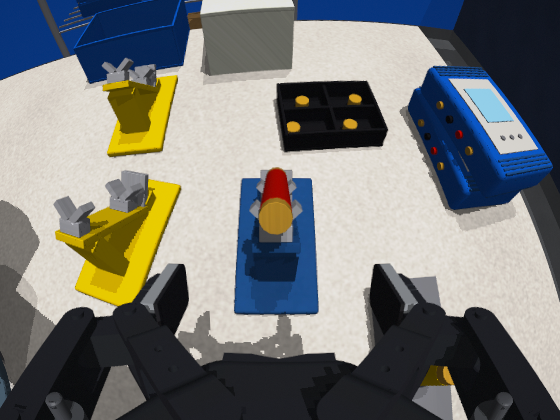

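The rod lies in the V: end face at (275,217), foot within about 1 mm of the stop, axis about 1 mm off lateral. Next I'll swing over for the mid grasp.

```bash
python3 -c "
from h import *
to(np.array([.51,.26,.42]),Rt(84,-45));to(vpt(.083,-.001,.14),Rt(84,-45)); print(vpt(.083,-.001,.14))"
```

```text
[0.2303, -0.0057, -0.0106, 0.0023, -1.5696, -0.0023] rows 8.3 t 7.67 F [-0.1  0.4  0.4] grip 0.0 open 1.0 q [-0.46  0.09  1.9   0.73  1.51 -0.54]
[0.1379, -0.0007, 0.1901, 0.0023, -1.5696, -0.0023] rows 8.3 t 7.67 F [-0.1  0.4  0.4] grip 0.0 open 1.0 q [-0.46  0.09  1.9   0.73  1.51 -0.54]
[0.52351853 0.335289   0.21268553]
```

```bash
python3 -m jog '[[0.06,0,-0.06,0,-0.1,0,1],[0.12,0,-0.06,0,-0.3,0,1],[0.23,0,-0.01,0,-1.57,0,1],[0.23,0,-0.01,0,-1.57,0,1],[0.23,0,-0.01,0,-1.57,0,1],[0.23,0,-0.01,0,-1.57,0,1],[0.23,0,-0.01,0,-1.57,0,1],[0.23,0,-0.01,0,-1.57,0,1],[0.23,0,-0.01,0,-1.57,0,1],[0.23,0,-0.01,0,-1.57,0,1]]'; python3 -c "
from h import *
to(vpt(.083,-.001,.14),Rt(84,-45))"
```

```text
time_s: 8.93
eef_pos: [0.514, 0.2626, 0.4136]
eef_rot: [0.255, 0.684, 0.62, -0.287]
wrist_force: [-0.6, 0.6, -0.7]
opening: 1.0
grasp_force: 0.0
[0.1942, 0.0038, 0.0895, -0.0022, 0.0035, 0.009] rows 3.4 t 8.93 F [-0.6  0.6 -0.7] grip 0.0 open 1.0 q [ 0.56  0.45  1.11 -0.67  2.03  0.49]
```

```bash
python3 -m jog '[[0.194,0.004,0.089,0,0.003,0.008,1],[0.194,0.004,0.089,0,0.003,0.008,1],[0.194,0.004,0.089,0,0.003,0.008,1],[0.194,0.004,0.089,0,0.003,0.008,1],[0.194,0.004,0.089,0,0.003,0.008,1]]'
python3 - <<'E'
from h import *
im,d,p=cam("wrist"); np.savez("w4.npz",im=im,d=d,view=p['view'],cx=p['cx'],cy=p['cy'],fovy=p['fovy']); cv2.imwrite("pics/w4.png",im)
to(vpt(.083,-.001,.0),Rt(84,-45))
P=wcloud(d,p);hsv=cv2.cvtColor(im,cv2.COLOR_BGR2HSV);H,s=hsv[...,0].astype(int),hsv[...,1]
a=np.radians(VA);ex=np.array([np.cos(a),np.sin(a)]);q=P[...,:2]-V0[:2];h=q@ex;l=q@[-ex[1],ex[0]]*1000;A=.7071*(h+P[...,2]-.055)*1000;Z=.7071*(P[...,2]-.055-h)*1000
near=(d>0)&(abs(l)<40)&(A>-20)&(A<220)&(Z>-25)&(Z<60)
for nm,m in(("red",((H<8)|(H>172))&(s>120)),("brass",(H>12)&(H<28)&(s>100))):
    k=near&m
    if k.sum()<20: print(nm,k.sum());continue
    print(nm,k.sum(),"A",np.percentile(A[k],[2,50,98]).round(1),"l",np.percentile(l[k],[2,50,98]).round(1),"Z",np.percentile(Z[k],[2,50,98]).round(1))
    for a0 in range(0,180,30):
        kk=k&(A>a0)&(A<a0+30)
        if kk.sum()>20: print(a0,np.percentile(l[kk],[2,98]).round(1),np.percentile(Z[kk],98).round(1))
E
```

```text
time_s: 9.55
eef_pos: [0.5259, 0.3334, 0.2165]
eef_rot: [0.255, 0.689, 0.616, -0.284]
wrist_force: [-0.7, 0.1, 1.0]
opening: 0.999
grasp_force: 0.0
[0.0048, -0.0033, 0.1434, -0.0011, -0.0047, -0.0079] rows 2.3 t 9.6 F [ 0.4 -0.1 -0.2] grip 0.0 open 0.998 q [ 0.63  0.71  1.11 -0.58  1.85  0.73]
red 4978 A [ 15.8  76.9 150.7] l [-13.   -1.   10.9] Z [ 4.6 12.2 14.7]
0 [-12.9  10.9] 14.6
30 [-13.   10.9] 14.7
60 [-13.1  10.9] 14.7
90 [-13.2  11.1] 14.8
120 [-12.7  11.2] 14.5
150 [-12.7  11.4] 14.5
brass 904 A [ -0.4  10.4 167.5] l [-13.   -0.8  10.9] Z [ 4.2 12.  14.6]
0 [-13.1  10.9] 14.6
150 [-13.   11.5] 14.5
```

```bash
python3 -m jog '[[0.004,-0.003,0.05,0,-0.004,-0.008,1],[0.004,-0.003,0.1,0,-0.004,-0.008,1],[0.004,-0.003,0.12,0,-0.004,-0.008,1],[0.004,-0.003,0.12,0,-0.004,-0.008,1]]'; python3 -c "
from h import *
to(vpt(.084,-.001,.001),Rt(84,-45))"
```

```text
time_s: 10.1
eef_pos: [0.5159, 0.2522, 0.1323]
eef_rot: [0.256, 0.687, 0.617, -0.284]
wrist_force: [0.4, 0.5, 1.1]
opening: 0.998
grasp_force: 0.0
[0.0011, -0.0011, 0.0231, -0.0008, -0.0004, -0.0021] rows 0.4 t 10.1 F [0.4 0.5 1.1] grip 0.0 open 0.998 q [ 0.54  0.69  1.35 -0.6   1.64  0.78]
```

```bash
python3 -m jog '[[0.001,-0.001,0.022,0,0,-0.002,1],[0.001,-0.001,0.022,0,0,-0.002,1],[0.001,-0.001,0.022,0,0,-0.002,1],[0.001,-0.001,0.022,0,0,-0.002,0],[0.001,-0.001,0.022,0,0,-0.002,0],[0.001,-0.001,0.022,0,0,-0.002,0],[0.001,-0.001,0.022,0,0,-0.002,0],[0.001,-0.001,0.022,0,0,-0.002,0]]'; python3 -c "
from h import *
to(vpt(.084,-.001,.001),Rt(84,-45))"
```

```text
time_s: 11.1
eef_pos: [0.5128, 0.2384, 0.115]
eef_rot: [0.256, 0.686, 0.619, -0.285]
wrist_force: [-1.1, 2.0, 2.4]
opening: 0.278
grasp_force: 58.8
[-0.0011, 0.0006, 0.001, -0.0001, 0.0003, 0.0017] rows 0.0 t 11.1 F [-1.1  2.   2.4] grip 58.8 open 0.278 q [ 0.53  0.69  1.38 -0.61  1.6   0.79]
```

```bash
python3 -m jog '[[0,0,-0.03,0,0,0,0],[0,0,-0.08,0,0,0,0],[0,0,-0.13,0,0,0,0],[-0.06,0,-0.18,0,0.1,0,0],[-0.09,0,-0.18,0,0.785,0,0],[-0.09,0,-0.18,0,0.785,0,0],[-0.09,0,-0.18,0,0.785,0,0],[-0.09,0,-0.18,0,0.785,0,0],[-0.09,0,-0.18,0,0.785,0,0]]'; python3 -c "
from h import *
to(gpt(.018,0,.28),Rt(104.2))"
```

```text
time_s: 12.22
eef_pos: [0.5198, 0.2995, 0.306]
eef_rot: [0.0, 0.744, 0.668, -0.001]
wrist_force: [0.5, 0.2, -1.0]
opening: 0.285
grasp_force: 59.0
[-0.4171, 0.0467, 0.0266, -0.0013, 0.0015, -0.3546] rows 6.7 t 12.22 F [ 0.5  0.2 -1. ] grip 59.0 open 0.285 q [ 0.33  0.2   1.48 -0.    1.47  0.43]
```

```bash
python3 -m jog '[[-0.3,0.04,0.02,0,0,-0.354,0],[-0.417,0.047,0.02,0,0,-0.354,0],[-0.55,0.07,0.02,0,0,-0.354,0],[-0.55,0.07,0.02,0,0,-0.354,0],[-0.55,0.07,0.02,0,0,-0.354,0],[-0.55,0.07,0.02,0,0,-0.354,0],[-0.55,0.07,0.02,0,0,-0.354,0],[-0.55,0.07,0.02,0,0,-0.354,0],[-0.55,0.07,0.02,0,0,-0.354,0],[-0.55,0.07,0.02,0,0,-0.354,0]]'
python3 - <<'E'
from h import *
im,d,p=cam("wrist"); np.savez("w5.npz",im=im,d=d,view=p['view'],cx=p['cx'],cy=p['cy'],fovy=p['fovy']); cv2.imwrite("pics/w5.png",im)
to(gpt(.018,0,.28),Rt(104.2))
from w import *
P,H,s,ok,g=ana("w5.npz",V=0)
p0,r0,o=cur(); Q=r0.inv().apply(P.reshape(-1,3)-p0).reshape(P.shape)*1000
for nm,m in(("red",((H<8)|(H>172))&(s>120)),("brass",(H>12)&(H<28)&(s>100))):
    k=ok&m&(abs(Q[...,2])<40)&(abs(Q[...,1])<40)
    if k.sum()>20: print(nm,k.sum(),[np.percentile(Q[...,i][k],[2,50,98]).round(1) for i in range(3)])
E
```

```text
time_s: 13.48
eef_pos: [0.5318, -0.2567, 0.2846]
eef_rot: [-0.002, 0.615, 0.788, -0.002]
wrist_force: [-1.0, -0.1, 0.0]
opening: 0.28
grasp_force: 59.1
[0.1324, 0.0229, 0.0047, -0.005, -0.001, -0.0] rows 2.2 t 13.53 F [-0.4  0.6 -1.2] grip 59.1 open 0.284 q [-0.65  0.19  1.53 -0.    1.43 -0.89]
G 0.02 {-180: (15, np.float64(-39.0), np.float64(-35.0)), -175: (14, np.float64(-38.0), np.float64(-34.0)), -170: (16, np.float64(-38.0), np.float64(-34.0)), -165: (16, np.float64(-38.0), np.float64(-34.0)), -160: (18, np.float64(-39.0), np.float64(-34.0)), -155: (17, np.float64(-39.0), np.float64(-34.0)), -150: (17, np.float64(-39.0), np.float64(-34.0)), -145: (20, np.float64(-39.0), np.float64(-33.0)), -140: (22, np.float64(-38.0), np.float64(-31.0)), -135: (29, np.float64(-37.0), np.float64(-29.0)), -130: (51, np.float64(-38.0), np.float64(-24.0)), -125: (67, np.float64(-36.0), np.float64(-18.0)), -120: (77, np.float64(-39.0), np.float64(-18.0)), -115: (69, np.float64(-38.0), np.float64(-18.0)), -110: (62, np.float64(-37.0), np.float64(-18.0)), -105: (67, np.float64(-36.0), np.float64(-18.0
[... 2495 characters left out ...]
oat64(-17.0), np.float64(22.0))}
G 0.082 {-165: (25, np.float64(-21.0), np.float64(-12.0)), -160: (42, np.float64(-22.0), np.float64(-11.0)), -155: (54, np.float64(-22.0), np.float64(-11.0)), -150: (38, np.float64(-21.0), np.float64(-13.0)), -145: (52, np.float64(-21.0), np.float64(-11.0)), -140: (55, np.float64(-21.0), np.float64(-11.0)), -135: (54, np.float64(-21.0), np.float64(-11.0)), -130: (48, np.float64(-21.0), np.float64(-10.0)), -125: (27, np.float64(-19.0), np.float64(-11.0))}
G 0.1 {}
red 14260 [array([-29.5,  27.6,  65.8]), array([-12.3,  -0.4,  11.4]), array([-12.5, -10.3,  -3.3])]
brass 2629 [array([67.6, 74.3, 81. ]), array([-12. ,  -0.3,  11.4]), array([-12.3, -10. ,  -2.1])]
```

View pics/w5.png

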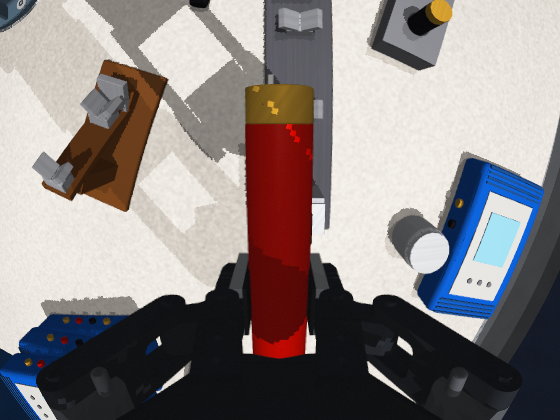

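```bash
python3 -m jog '[[0.133,0.0214,0,-0.005,0,0,0],[0.133,0.0214,0,-0.005,0,0,0],[0.133,0.0214,0,-0.005,0,0,0],[0.133,0.0214,0.04,-0.005,0,0,0],[0.133,0.0214,0.1,-0.005,0,0,0],[0.133,0.0214,0.16,-0.005,0,0,0],[0.133,0.0214,0.185,-0.005,0,0,0],[0.133,0.0214,0.185,-0.005,0,0,0]]'
python3 - <<'E'
from h import *
to(gpt(.0185,.0015,.066),Rt(104.2))
im,d,p=cam("wrist"); np.savez("w6.npz",im=im,d=d,view=p['view'],cx=p['cx'],cy=p['cy'],fovy=p['fovy'])
im2,d,p=cam("scene"); im3,d,p=cam("top")
a=cv2.resize(im2[125:245,150:300],None,fx=2.6,fy=2.6); b=cv2.resize(im,(390,292))
cv2.imwrite("pics/mix6.png",np.hstack([a,cv2.copyMakeBorder(b,0,20,0,0,0)]))
E
python3 -c "
from w import *
ana('w6.npz',V=0)" | grep -v 0.02
```

```text
time_s: 14.52
eef_pos: [0.5183, -0.1174, 0.0986]
eef_rot: [-0.002, 0.613, 0.79, 0.0]
wrist_force: [0.7, -0.3, -1.5]
opening: 0.284
grasp_force: 59.1
[-0.0031, 0.0012, 0.0326, -0.0016, -0.0027, 0.0041] rows 0.5 t 14.53 F [ 0.7 -0.3 -1.5] grip 59.1 open 0.284 q [-0.45  0.28  1.83  0.    1.04 -0.7 ]
G 0.045 {-45: (53, np.float64(-20.0), np.float64(24.0)), -40: (89, np.float64(-20.0), np.float64(24.0)), -35: (27, np.float64(-18.0), np.float64(21.0)), 55: (137, np.float64(-21.0), np.float64(23.0)), 60: (189, np.float64(-21.0), np.float64(23.0)), 65: (187, np.float64(-21.0), np.float64(24.0)), 70: (200, np.float64(-21.0), np.float64(24.0)), 75: (96, np.float64(-20.0), np.float64(24.0)), 105: (44, np.float64(-19.0), np.float64(22.0)), 140: (1178, np.float64(-31.0), np.float64(34.0))}
G 0.082 {25: (147, np.float64(-22.0), np.float64(27.0)), 30: (171, np.float64(-15.0), np.float64(20.0)), 105: (762, np.float64(-19.0), np.float64(22.0)), 110: (1253, np.float64(-19.0), np.float64(22.0)), 115: (1249, np.float64(-19.0), np.float64(22.0)), 120: (656, np.float64(-19.0), np.float64(22.0)), 140: (631
[... 576 characters left out ...]
728, np.float64(-34.0), np.float64(14.0)), 40: (710, np.float64(-8.0), np.float64(13.0)), 45: (741, np.float64(-9.0), np.float64(14.0)), 50: (771, np.float64(-8.0), np.float64(13.0)), 55: (768, np.float64(-9.0), np.float64(14.0)), 60: (827, np.float64(-8.0), np.float64(14.0)), 65: (842, np.float64(-8.0), np.float64(14.0)), 70: (879, np.float64(-9.0), np.float64(13.0)), 75: (910, np.float64(-8.0), np.float64(13.0)), 80: (881, np.float64(-8.0), np.float64(13.0)), 85: (916, np.float64(-8.0), np.float64(14.0)), 90: (925, np.float64(-8.0), np.float64(14.0)), 95: (916, np.float64(-8.0), np.float64(13.0)), 100: (911, np.float64(-8.0), np.float64(14.0)), 105: (14, np.float64(-6.0), np.float64(7.0))}
```

View pics/mix6.png

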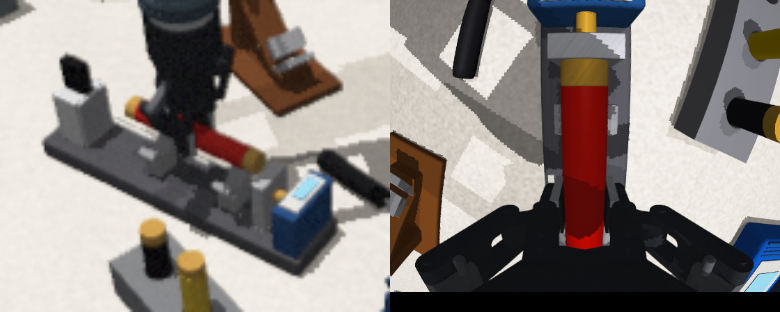

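```bash
python3 -m jog '[[-0.005,0.001,0,0,-0.002,0.004,0],[-0.005,0.001,0.02,0,-0.002,0.004,0],[-0.005,0.001,0.028,0,-0.002,0.004,0],[-0.005,0.001,0.03,0,-0.002,0.004,0],[-0.005,0.001,0.03,0,-0.002,0.004,0]]'; python3 -c "
from h import *
to(gpt(.0165,.0015,.065),Rt(104.2));print(cur()[0])"
```

```text
time_s: 15.3
eef_pos: [0.5225, -0.1236, 0.0715]
eef_rot: [0.002, 0.615, 0.789, 0.001]
wrist_force: [0.4, 0.1, -1.5]
opening: 0.281
grasp_force: 59.1
[0.002, -0.0015, 0.0065, 0.0038, 0.0029, -0.0014] rows 0.1 t 15.3 F [ 0.4  0.1 -1.5] grip 59.1 open 0.281 q [-0.45  0.33  1.83  0.    0.98 -0.7 ]
[ 0.52250268 -0.12360464  0.07147781]
```

```bash
python3 -m jog '[[0,-0.001,0.002,0.003,0.002,0,0],[0,-0.001,0.004,0.003,0.002,0,0],[0,-0.001,0.006,0.003,0.002,0,0],[0,-0.001,0.006,0.003,0.002,0,0]]'; python3 -c "
from h import *
to(gpt(.0165,.0015,.065),Rt(104.2));print(cur()[0])"
```

```text
time_s: 15.8
eef_pos: [0.5212, -0.1238, 0.066]
eef_rot: [0.0, 0.615, 0.789, -0.0]
wrist_force: [-5.0, 1.0, 10.0]
opening: 0.284
grasp_force: 60.3
[0.0019, -0.0002, 0.001, -0.0002, 0.0006, -0.0011] rows 0.0 t 15.8 F [-5.  1. 10.] grip 60.3 open 0.284 q [-0.45  0.34  1.83 -0.    0.97 -0.7 ]
[ 0.52120351 -0.12382953  0.06604758]
```

```bash
python3 -m jog '[[0,-0.001,-0.0005,0,0,0,0],[0,-0.001,-0.0005,0,0,0,0.35],[0,-0.001,-0.0005,0,0,0,0.6],[0,-0.001,-0.0005,0,0,0,1],[0,-0.001,-0.0005,0,0,0,1],[0,-0.001,-0.0005,0,0,0,1],[0,-0.001,-0.03,0,0,0,1],[0,-0.001,-0.08,0,0,0,1],[0,-0.001,-0.14,0,0,0,1],[0,-0.001,-0.14,0,0,0,1]]'; python3 -c "
from h import *
to(gpt(-.178,.0015,.24),Rt(104.2));print(cur()[0])"
```

```text
time_s: 17.05
eef_pos: [0.5234, -0.1253, 0.2108]
eef_rot: [0.006, 0.615, 0.789, 0.001]
wrist_force: [0.5, -0.1, -0.3]
opening: 0.998
grasp_force: 0.0
[-0.1909, -0.0014, -0.0278, 0.0087, 0.0075, -0.0013] rows 3.1 t 17.05 F [ 0.5 -0.1 -0.3] grip 0.0 open 0.998 q [-0.46  0.13  1.75 -0.    1.25 -0.7 ]
[ 0.52341358 -0.12532749  0.21079767]
```

```bash
python3 -m jog '[[0,-0.001,-0.03,0.008,0.007,0,0],[-0.205,-0.001,-0.03,0.008,0.007,0,0],[-0.205,-0.001,-0.03,0.008,0.007,0,0],[-0.205,-0.001,-0.03,0.008,0.007,0,0],[-0.205,-0.001,-0.03,0.008,0.007,0,0],[-0.205,-0.001,-0.03,0.008,0.007,0,0],[-0.205,-0.001,-0.03,0.008,0.007,0,0]]'
python3 - <<'E'
from h import *
im,d,p=cam("wrist"); np.savez("w7.npz",im=im,d=d,view=p['view'],cx=p['cx'],cy=p['cy'],fovy=p['fovy']);cv2.imwrite("pics/w7.png",im)
to(gpt(-.190,.0015,.118),Rt(104.2));print(cur()[0])
from w import *
P,H,s,ok,g=ana("w7.npz",V=0)
a=np.radians(GA);ex=np.array([np.cos(a),np.sin(a)]);ey=np.array([-ex[1],ex[0]])
q=P[...,:2]-G0[:2];gx=q@ex*1000;gy=q@ey*1000
k=ok&(((H<8)|(H>172))&(s>120)|(H>12)&(H<28)&(s>100))&(abs(gy)<30)&(gx<130)&(gx>-100)&(P[...,2]>.04)
print("rod",np.percentile(gx[k],[.5,1,99,99.5]).round(1),np.percentile(gy[k],[2,98]).round(1),[np.percentile(P[...,2][k&(gx>a)&(gx<a+40)]*1000,97).round(1) for a in(-60,-20,20,60)])
E
```

```text
time_s: 17.92
eef_pos: [0.569, -0.3211, 0.2344]
eef_rot: [-0.006, 0.614, 0.789, -0.001]
wrist_force: [0.7, -0.0, 0.2]
opening: -0.002
grasp_force: 0.0
[-0.0026, 0.0026, 0.1168, -0.008, -0.0075, 0.0002] rows 1.9 t 17.98 F [0.7 0.2 0.2] grip 0.0 open 0.001 q [-0.69  0.37  1.4  -0.    1.38 -0.94]
[ 0.56917768 -0.3210049   0.23485969]
G 0.02 {-185: (131, np.float64(-35.0), np.float64(37.0)), -180: (181, np.float64(-38.0), np.float64(39.0)), -175: (77, np.float64(-39.0), np.float64(40.0)), -170: (71, np.float64(-38.0), np.float64(40.0)), -165: (69, np.float64(-37.0), np.float64(40.0)), -160: (70, np.float64(-38.0), np.float64(40.0)), -155: (80, np.float64(-38.0), np.float64(40.0)), -150: (85, np.float64(-38.0), np.float64(40.0)), -145: (83, np.float64(-38.0), np.float64(40.0)), -140: (77, np.float64(-38.0), np.float64(41.0)), -135: (77, np.float64(-38.0), np.float64(40.0)), -130: (94, np.float64(-38.0), np.float64(40.0)), -125: (319, np.float64(-36.0), np.float64(38.0)), -120: (381, np.float64(-35.0), np.float64(37.0)), -115: (386, np.float64(-35.0), np.float64(38.0)), -110: (382, np.floa
[... 2188 characters left out ...]
loat64(6.0))}Traceback (most recent call last):
  File "<stdin>", line 9, in <module>
    return _quantile_unchecked(
        a, q, axis, out, overwrite_input, method, keepdims, weights)
    return _ureduce(a,
                    func=_quantile_ureduce_func,
    ...<5 lines>...
                    overwrite_input=overwrite_input,
                    method=method)
    r = func(a, **kwargs)
    result = _quantile(arr,
                       quantiles=q,
    ...<2 lines>...
                       out=out,
                       weights=wgt)
    slices_having_nans = np.isnan(arr[-1, ...])
                                  ~~~^^^^^^^^^
IndexError: index -1 is out of bounds for axis 0 with size 0
```

View pics/w7.png

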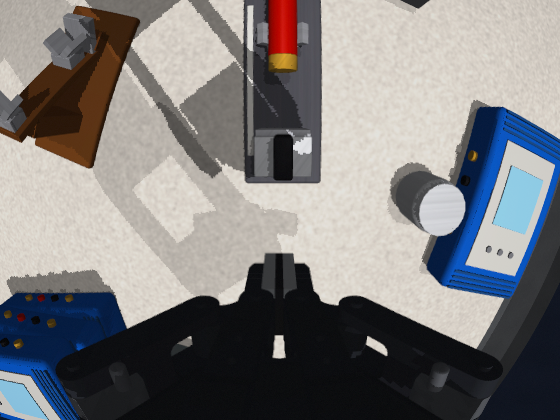

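```bash
python3 -m jog '[[-0.003,0.0025,0.05,-0.008,-0.007,0,0],[-0.003,0.0025,0.1,-0.008,-0.007,0,0],[-0.003,0.0025,0.117,-0.008,-0.007,0,0],[-0.003,0.0025,0.117,-0.008,-0.007,0,0],[0.004,0.0025,0.117,-0.008,-0.007,0,0],[0.012,0.0025,0.117,-0.008,-0.007,0,0],[0.015,0.0025,0.117,-0.008,-0.007,0,0],[0.018,0.0025,0.117,-0.008,-0.007,0,0],[0.02,0.0025,0.117,-0.008,-0.007,0,0]]'
cat > f.py <<'E'
from h import *
p0,r0,o=cur();a=np.radians(GA);e=np.array([np.cos(a),np.sin(a),0]);q=p0-G0
print("gx",round(q@e*1000,1),"gy",round(q@[-e[1],e[0],0]*1000,1),"z",round(p0[2]*1000,1),"Fx",round(o['wrist_force']@e,1),"F",o['wrist_force'].round(1),"t",round(o['time_s'],2),"rv",(r0.inv()*Rt(104.2)).as_rotvec().round(4))
E
python3 f.py
```

```text
time_s: 19.1
eef_pos: [0.5662, -0.3036, 0.1188]
eef_rot: [0.002, 0.615, 0.789, -0.001]
wrist_force: [1.9, -6.4, -1.1]
opening: -0.006
grasp_force: 3.1
gx -170.7 gy 1.8 z 118.8 Fx -6.6 F [ 1.9 -6.4 -1.1] t 19.1 rv [ 0.0013  0.0037 -0.0015]
```

```bash
python3 -m jog '[[0.005,0,0,0,0.003,0,0],[0.01,0,0,0,0.003,0,0],[0.015,0,0,0,0.003,0,0],[0.02,0,0,0,0.003,0,0],[0.025,0,0,0,0.003,0,0],[0.03,0,0,0,0.003,0,0],[0.035,0,0,0,0.003,0,0],[0.04,0,0,0,0.003,0,0],[0.045,0,0,0,0.003,0,0],[0.048,0,0,0,0.003,0,0]]'; python3 f.py
```

```text
time_s: 20.35
eef_pos: [0.5545, -0.2576, 0.1188]
eef_rot: [0.001, 0.615, 0.789, 0.0]
wrist_force: [1.4, -5.4, -0.5]
opening: -0.002
grasp_force: 3.1
gx -123.2 gy 1.9 z 118.8 Fx -5.6 F [ 1.4 -5.4 -0.5] t 20.35 rv [ 0.0013  0.0011 -0.0019]
```

```bash
python3 -m jog '[[0.002,0,0,0,0,0,0],[0.004,0,0,0,0,0,0],[0.006,0,0,0,0,0,0],[0.008,0,0,0,0,0,0],[0.01,0,0,0,0,0,0],[0.012,0,0,0,0,0,0]]'; python3 f.py; python3 -m jog '[[0.001,0,0,0,0,0,0],[0.002,0,0,0,0,0,0],[0.002,0,0,0,0,0,0]]'; python3 f.py
```

```text
time_s: 21.1
eef_pos: [0.5517, -0.2463, 0.1188]
eef_rot: [0.001, 0.615, 0.788, 0.0]
wrist_force: [1.4, -6.8, -2.0]
opening: 0.001
grasp_force: 3.5
gx -111.6 gy 1.9 z 118.8 Fx -7.0 F [ 1.4 -6.8 -2. ] t 21.1 rv [ 0.0013  0.0015 -0.0021]
time_s: 21.48
eef_pos: [0.5511, -0.2443, 0.1188]
eef_rot: [0.001, 0.615, 0.788, 0.0]
wrist_force: [1.1, -7.2, -1.2]
opening: 0.003
grasp_force: 3.2
gx -109.5 gy 1.9 z 118.8 Fx -7.2 F [ 1.1 -7.2 -1.2] t 21.48 rv [ 0.0012  0.0012 -0.002 ]
```

```bash
python3 -m jog '[[0.001,0,0,0,0,0,0],[0.002,0,0,0,0,0,0],[0.002,0,0,0,0,0,0]]'; python3 f.py; python3 -m jog '[[0.001,0,0,0,0,0,0],[0.002,0,0,0,0,0,0],[0.002,0,0,0,0,0,0]]'; python3 f.py
```

```text
time_s: 21.85
eef_pos: [0.5507, -0.2426, 0.1188]
eef_rot: [0.001, 0.615, 0.788, -0.0]
wrist_force: [1.9, -7.1, -2.1]
opening: -0.001
grasp_force: 3.7
gx -107.7 gy 1.9 z 118.8 Fx -7.3 F [ 1.9 -7.1 -2.1] t 21.85 rv [ 0.0013  0.0017 -0.0021]
time_s: 22.22
eef_pos: [0.5503, -0.241, 0.1188]
eef_rot: [0.001, 0.615, 0.788, -0.0]
wrist_force: [1.7, -8.0, -2.7]
opening: 0.001
grasp_force: 4.4
gx -106.1 gy 1.9 z 118.8 Fx -8.1 F [ 1.7 -8.  -2.7] t 22.23 rv [ 0.0014  0.0023 -0.0021]
```

```bash
python3 -m jog '[[0.001,0,0,0,0,0,0],[0.002,0,0,0,0,0,0],[0.002,0,0,0,0,0,0]]'; python3 f.py; python3 -m jog '[[0.001,0,0,0,0,0,0],[0.0015,0,0,0,0,0,0],[0.0015,0,0,0,0,0,0]]'; python3 f.py;  python3 - <<'E'
from h import *
im2,d2,p2=cam("scene"); np.savez("s8.npz",im=im2,d=d2,P=cloud(d2,p2))
a=cv2.resize(im2[125:245,150:300],None,fx=5,fy=4.9,interpolation=cv2.INTER_CUBIC);cv2.imwrite("pics/s8.png",a)
E
```

```text
time_s: 22.6
eef_pos: [0.5498, -0.2394, 0.1188]
eef_rot: [0.002, 0.615, 0.788, -0.0]
wrist_force: [2.2, -10.4, -2.5]
opening: -0.003
grasp_force: 5.0
gx -104.4 gy 1.9 z 118.8 Fx -10.6 F [  2.2 -10.4  -2.5] t 22.6 rv [ 0.0015  0.0029 -0.0023]
time_s: 22.98
eef_pos: [0.5496, -0.2383, 0.1188]
eef_rot: [0.002, 0.615, 0.788, -0.0]
wrist_force: [2.7, -10.5, -3.9]
opening: -0.003
grasp_force: 5.6
gx -103.3 gy 1.9 z 118.8 Fx -10.8 F [  2.7 -10.5  -3.9] t 22.98 rv [ 0.0016  0.0035 -0.0023]
```

View pics/s8.png

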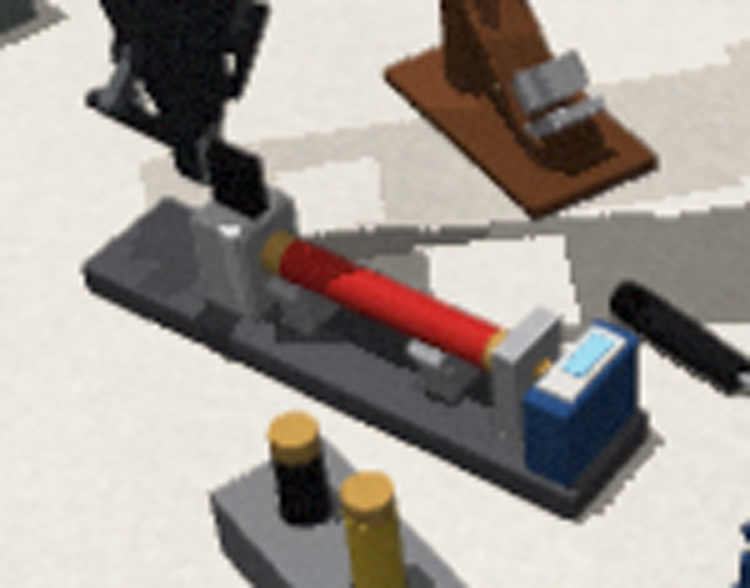

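The jaw bears on the rod at crop (275,250) and the rod bears on the anvil at (497,348). I'll back off, then measure the anvil's shift against the first scene picture.

```bash
python3 -m jog '[[-0.003,0,0,0,0,0,0],[-0.01,0,0,0,0,0,0],[-0.025,0,0,0,0,0,0],[-0.03,0,-0.05,0,0,0,0],[-0.03,0,-0.1,0,0,0,0],[-0.03,0,-0.14,0,0,0,0],[-0.03,0,-0.14,0,0,0,0]]' | head -2
python3 - <<'E'
from h import *
def loc(im,d,P):
    a=np.radians(GA);ex=np.array([np.cos(a),np.sin(a)]);ey=np.array([-ex[1],ex[0]]);q=P[...,:2]-G0[:2];gx=q@ex*1000;gy=q@ey*1000;z=P[...,2]
    o=[]
    for lo,hi,x0,x1 in((.03,.095,95,135),(.06,.088,132,190),(.08,.094,-190,-30)):
        k=(d>0)&(z>lo)&(z<hi)&(gx>x0)&(gx<x1)&(abs(gy)<30)
        o+=[int(k.sum()),*np.percentile(gx[k],[3,50,97]).round(1)]
    return o
for n in("scene","top"):
    A=np.load(n+"0.npz"); im,d,p=cam(n); print(n,loc(A['im'],A['d'],A['P'])); print(n,loc(im,d,cloud(d,p))); 
    if n=="scene": # pixel shift of anvil by sub-pixel correlation, ray to gauge-x via plane z=.09
        g0=cv2.cvtColor(A['im'],cv2.COLOR_BGR2GRAY);g1=cv2.cvtColor(im,cv2.COLOR_BGR2GRAY)
        cv2.imwrite("pics/s9.png",cv2.resize(np.hstack([A['im'][180:232,235:290],im[180:232,235:290]]),None,fx=7,fy=7,interpolation=cv2.INTER_CUBIC))
    np.savez(n+"9.npz",im=im,d=d,P=cloud(d,p))
E
```

```text
time_s: 23.9
eef_pos: [0.5581, -0.2664, 0.2629]
scene [249, np.float64(109.1), np.float64(122.1), np.float64(129.7), 242, np.float64(137.4), np.float64(165.0), np.float64(173.3), 140, np.float64(-160.8), np.float64(-135.0), np.float64(-122.3)]
scene [256, np.float64(97.3), np.float64(125.1), np.float64(131.4), 245, np.float64(139.0), np.float64(165.1), np.float64(173.6), 143, np.float64(-92.9), np.float64(-66.0), np.float64(-55.1)]
top [187, np.float64(111.1), np.float64(122.0), np.float64(131.7), 252, np.float64(136.3), np.float64(161.0), np.float64(175.7), 201, np.float64(-159.1), np.float64(-135.4), np.float64(-120.3)]
top [250, np.float64(96.6), np.float64(122.8), np.float64(133.1), 255, np.float64(132.6), np.float64(158.7), np.float64(175.7), 183, np.float64(-89.9), np.float64(-66.2), np.float64(-52.5)]
```

View pics/s9.png

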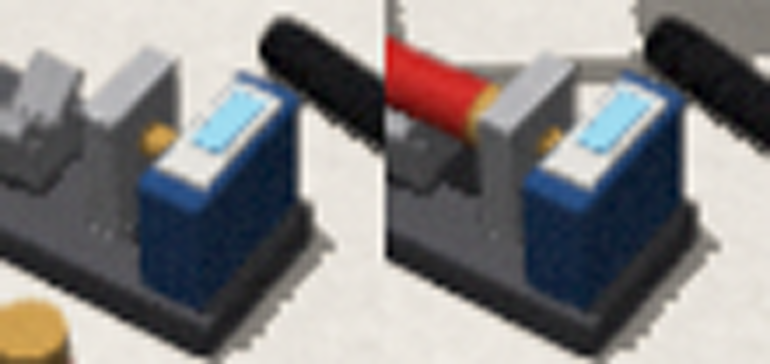

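The anvil (crop 135,85 to 525,95) has moved towards the readout. I'll quantify it from the anvil's top face alone.

Run:
```python
from h import *
a=np.radians(GA);ex=np.array([np.cos(a),np.sin(a)]);ey=np.array([-ex[1],ex[0]])
for n in("scene","top"):
    W=[]
    for t in("0","9"):
        X=np.load(n+t+".npz");P=X['P'];q=P[...,:2]-G0[:2];gx=q@ex*1000;gy=q@ey*1000;z=P[...,2];s=cv2.cvtColor(X['im'],cv2.COLOR_BGR2HSV)[...,1]
        k=(z>.083)&(z<.096)&(gx>100)&(gx<136)&(abs(gy-1)<20)&(s<60)
        j=(z>.083)&(z<.096)&(gx>-190)&(gx<-30)&(gy>-24)&(gy<26)&(s<60)
        W.append((k.sum(),gx[k].mean().round(2),np.percentile(gx[k],[5,95]).round(1),gx[j].mean().round(2)))
    f=lambda t:np.load(n+t+".npz")['im']
    g=[cv2.cvtColor(f(t),cv2.COLOR_BGR2GRAY).astype(np.float32) for t in"09"]
    print(n,W,"shift",W[1][1]-W[0][1],"jaw",W[1][3]-W[0][3])
```

```text
scene [(np.int64(66), np.float64(117.68), array([109.9, 124.1]), np.float64(-137.35)), (np.int64(72), np.float64(123.43), array([115.3, 130.4]), np.float64(-70.18))] shift 5.75 jaw 67.16999999999999
top [(np.int64(103), np.float64(119.09), array([111.2, 126.4]), np.float64(-137.28)), (np.int64(101), np.float64(125.21), array([117.7, 132.4]), np.float64(-68.69))] shift 6.11999999999999 jaw 68.59
```

The anvil is pushed in by about 5–6 mm, agreeing across both views and the force reading. The jaw is holding, the robot is clear, and nothing else was touched.

```bash
python3 -c "
from bench import workorder
print(workorder.hand_in())"
```

```text
the job is handed in; nothing more can be done
None
```

The job is handed in: the red rod went into the V-block, then the gauge, and is clamped there with the anvil pushed in about 5–6 mm, the arm clear, and about 24 s used.

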